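# Fit a keyed knob on a chucked rotary switch and hold it pressed

### The job

Turn the knurled sleeve of the little bench chuck clockwise to its stop so that its three jaws grip the rotary switch standing in it. Then pick up the orange bar knob, turn it so that the flat in its bore matches the flat of the switch's D-shaft, seat it all the way on the shaft and press it down, without ramming it, so that the springy shaft sinks in almost to its stop. Finish while still gripping the knob and holding it pressed in; leave the other parts on the bench alone.

Things in the scene. Friction and masses are not known exactly. Their poses are not given: they have to be found in the camera images.
- chuck: Fixture chuck fixed upright on the bench: blue round foot 96 mm across and 14 mm high, 48 mm neck above it, then the sleeve. Origin on the axis at bench level, z up. The switch stands on its inner floor, 46 mm above the bench.
- sleeve (a joint): Turn of the sleeve about the vertical axis, rad: 0 jaws fully open, growing clockwise seen from above; hard stop at 1.30. The jaws touch a centred switch at about 1.14 and grip it tightly at the stop. Starts between 0 and 0.3. Stiff (0.25 N m of friction), stays where left.
- sleeve_grip (a point): Point on the sleeve's axis, 45 mm above the bench. The sleeve is a bright steel ring, 62 mm outside, 53 mm inside, from 22 to 55 mm above the bench, clear for fingers on all sides from 14 mm up; it can be gripped across its diameter at any yaw, with the switch shaft standing up (to 78 mm above the bench) between the fingers.
- jaw0: One of three brass jaws inside the sleeve, 120 degrees apart, sliding towards the axis as the sleeve turns (3.5 mm per rad, 4 mm clear of a centred switch at 0); tops 58 mm above the bench. Origin: on the chuck axis at bench level when open.
- jaw1: Second jaw, as jaw0.
- jaw2: Third jaw, as jaw0.
- switch: Loose rotary switch standing in the chuck, up to 1.5 mm off centre until gripped (the jaws centre it): black round can 22 mm across, 14 mm high, with the aluminium D-shaft on top. Origin: centre of its underside (46 mm above the bench). z up along the shaft; +x points to the side where the shaft has its flat, also marked by a red dash on the can's top.
- shaft_top (a point): Centre of the D-shaft's top end, 78 mm above the bench when not pressed. The shaft is 14 mm across, stands 18 mm out of the can, with a flat along its whole length 4 mm from the axis on the switch's +x side; its last 2 mm are about 1 mm slimmer all round.
- shaft (a joint): How far the shaft is pushed down into the can, m: 0 (out) to 0.005 (hard stop). Springy: 3 N to start, 10.5 N at the stop.
- knob: Orange bar knob standing loose on the bench: block 46 mm long (x), 26 wide (y), 32 high; grip it across y. Origin: centre of its underside, on the bore axis; z up. D-bore in the underside 16 mm across, 12 deep, flat 5 mm from the axis on the +x side; the white line on top runs from the middle to +x. 1 mm clearance on the shaft, about 10 degrees. Seated, its underside is 12 mm below the shaft top.
- round_knob: Bystander: loose grey round knob, 42 mm across, 28 mm high. Origin: centre of its underside.
- housing: Bystander: loose white terminal housing, 60 x 24 x 30 mm. Origin: centre of its underside.
- tape_roll: Bystander: loose yellow roll of tape lying flat, 72 mm across, 20 mm high. Origin: centre of its underside.
There are look-alikes about, which are no part of the job. Of the things shaped like the switch, the aluminium one is meant.

How it is judged (in metres and radians):
On the way, in this order (a step that is already met when the one before it is completed fails the run):
1. the three jaws grip the switch (contact force between each of jaw0, jaw1, jaw2 and switch above 1 N and value of joint sleeve above 1.1 rad), for 0.2 s.
2. the knob sits on the D-shaft, flats matched (z of knob in the frame of shaft_top below -0.01 m and horizontal distance between knob and shaft_top below 0.003 m and angle between the x axis of knob and the x axis of switch, either way round below 0.3 rad and angle between switch's own z axis and vertical below 0.1 rad and angle between knob's own z axis and vertical below 0.12 rad), for 0.1 s.
At the end, for the whole second after the job is handed in: Each jaw presses on the upright switch (over 1 N, sleeve past 1.1 rad); knob upright on the shaft, flats matched (axes within 3 mm, underside 10 mm or more below the shaft top), still gripped (over 1.5 N) and pressing the shaft in more than 3 mm with under 40 N, through the last second (all of step 1 and all of step 2 and value of joint shaft above 0.003 m and contact force between the fingers and knob above 1.5 N and contact force between knob and switch below 40 N and horizontal distance between switch and chuck below 0.003 m); the arm keeps its last pose, push and grip.
It fails at once if the switch is rammed with more than 60 N (contact force between knob and switch above 60 N).
It fails at once if the round knob is disturbed (moved over 20 mm) (distance of round_knob from where it was at the start of the episode above 0.02 m).
It fails at once if the housing is disturbed (moved over 20 mm) (distance of housing from where it was at the start of the episode above 0.02 m).
It fails at once if the tape roll is disturbed (moved over 20 mm) (distance of tape_roll from where it was at the start of the episode above 0.02 m).
It also fails if it takes over 61 s, if anything falls off the work surface, if the arm or the gripper's body presses on something with over 40 N, if the wrist force passes 120 N, or if a joint passes its speed limit or range.

### The arm

A 6-joint arm with a two-finger parallel gripper is mounted at the origin on the work surface. World frame = base frame: x ahead of the robot, y to its left, z up, the work surface at z = 0. Lengths are in mm, angles in rad, forces in N, time in s.
With the tool pointing down it reaches from about 200 to 875 mm from the base axis. Payload 3.4 kg.
Tool frame: the origin (TCP) lies between the finger pads; the fingertips stand 11 mm ahead of it and the grasp point (between the pads) lies 8 mm behind it; z points along the fingers, y is the line along which they close (so a half turn about z gives the same grasp; the last joint's range is limited). The gripper opens to 94 mm and grips with 3 to 60 N. Pads are 16 mm wide; open, the fingers measure 119 mm over their backs; the gripper's body (75 mm by 177 mm) begins 78 mm behind the grasp point.
Start: joints at [-1.433, 0.276, 1.505, -0, 1.361, -0.121], TCP at [147.152, -555.887, 216.493] pointing down, gripper open.
Joint ranges: [-2.89, 2.89], [-0.75, 2.08], [0.22, 2.7], [-1.18, 4.32], [0.11, 2.71], [-2.7, 2.7]. Speed limits (rad/s): [2.57, 2.57, 3.14, 3.14, 3.14, 3.14].

### API

Orientations are given as a 3x3 rotation matrix whose columns are the frame's x, y, z axes.
In Python, from bench import robot gives the robot as it stands. The module is installed in compiled form; this text tells all that it offers.
- The arm moves only by the tool step_arm, never from a script. Its argument "moves" is a list of rows, each an object of numbers: "wx", "wy", "wz": the turn, a rotation vector about the world's x, y, z in degrees; "dx", "dy", "dz": the shift along the world's x, y, z in m; "claw": the closure, from -1 (fully open) to 1 (shut). A call has 1 to 20 rows; each row shifts and turns the commanded pose from where the row before left it; what a row does not reach is not made up. A row lasts 1/12 s, in which the tool goes at most 41.7 mm and 7.16 degrees, less where a joint would pass 70% of its speed; a pose out of reach is approached as far as the arm can. A call with a gripper value outside its range is refused whole. The fingers move at their own pace and stop on an object; the grip force is fixed at half the most. Time passes only in rows, so rows that do not move let the fingers close. It gives the time, the measured TCP pose, the force, the opening and the grip force at its end, in the units of the state.
- robot.get_state(): the state, without advancing time (a new reading comes with each control period).
- robot.capture(name): name is "side" or "top"; returns the picture (384x512x3 uint8, red, green, blue); there is no depth.
- robot.camera_info(name): a dict with "fov_y" (degrees; the focal length in pixels is half the picture's height over the tangent of half this angle, whatever the lens; pixels are square), "cx", "cy" (the principal point, pixels), "pose" (4x4, takes a point from camera to world coordinates). Camera axes: x right, y up, looking along -z (the intrinsics and any distortion apply to the point x, -y, -z); pixel columns grow to the right and rows downward; lengths in mm; the calibration is good to about 2 mm. A picture is of the moment at which its call begins. camera_info takes no time and is no camera call.
- robot.hand_in(): hands the job in; it is judged then, once.
The state is a dict: "clock": time; "joints": joint angles; "dq": joint speeds; "effort": joint torques, N m; "tcp_pos": TCP position; "eef_rot": TCP orientation; "ft_force": force on the tool from outside, world axes, zero at the start; "torque": the same for the moment, N m; "gripper_width": finger opening in mm; "grip_force": force on a finger pad.
Only numpy, scipy, OpenCV 4.12 (cv2) and the standard library are available. Lean on these libraries where they do the work, as an engineer would, in place of code of your own. Each camera call takes 0.05 s, during which the arm holds its last target. There are 200 camera calls.

## Working session

There is one attempt and no reset: what is moved stays moved. The work goes in short steps, Python scripts to look and compute and a tool call to move; the robot and the scene stay as the last step left them, time stands still between calls to the robot, and variables do not carry over. Pictures are saved under pics/ and viewed, at most 10 in all, crops included, and the job is handed in when it is done.

Besides the shell and the picture viewer there is one more tool, called after "Request:" as a command line: name --argument value ..., lists and objects as JSON in quotes. step_arm: Moves the arm, as the interface text tells. Its arguments: {"type":"object","properties":{"moves":{"type":"array"}},"required":["moves"]}

```bash
mkdir -p pics
cat > h.py <<'E'
import numpy as np, cv2
from bench import robot
def K(n):
    i=robot.camera_info(n); f=192/np.tan(np.radians(i['fov_y'])/2)
    return i,np.array([[f,0,i['cx']],[0,f,i['cy']],[0,0,1.]])
def unproj(n,u,v,z):
    i,k=K(n); P=np.array(i['pose'])
    d=np.array([(u-k[0,2])/k[0,0],-(v-k[1,2])/k[1,1],-1]); d=P[:3,:3]@d
    return P[:3,3]+d*(z-P[2,3])/d[2]
def proj(n,p):
    i,k=K(n); P=np.array(i['pose']); c=P[:3,:3].T@(np.array(p)-P[:3,3])
    return k[0,2]+k[0,0]*c[0]/-c[2], k[1,2]-k[1,1]*c[1]/-c[2]
def snap(n,f,crop=None,s=1):
    im=robot.capture(n)[:,:,::-1]
    if crop: a,b,c,d=crop; im=im[b:d,a:c]
    im=cv2.resize(np.ascontiguousarray(im),None,fx=s,fy=s,interpolation=cv2.INTER_CUBIC); cv2.imwrite('pics/'+f,im)
E
python3 - <<'E'
from h import *
for n in ('top','side'):
    print(robot.camera_info(n))
snap('top','top0.png',None,1.5); snap('side','side0.png',None,1.5)
print(robot.get_state())
E
```

```text
{'fov_y': 45.036093451043975, 'cx': 252.06399136230266, 'cy': 187.07949288207183, 'pose': array([[-2.35354053e-02,  9.81833239e-01, -1.88280575e-01,
         3.40639429e+02],
       [-9.99588070e-01, -2.62053162e-02, -1.17034917e-02,
         7.32952937e+00],
       [-1.64248292e-02,  1.87927570e-01,  9.82045545e-01,
         1.09947566e+03],
       [ 0.00000000e+00,  0.00000000e+00,  0.00000000e+00,
         1.00000000e+00]])}
{'fov_y': 48.318567919110436, 'cx': 251.4777817742104, 'cy': 194.94401865900053, 'pose': array([[-9.35851832e-01,  2.42828454e-01, -2.55373630e-01,
         2.62058282e+02],
       [-3.52123092e-01, -6.15987370e-01,  7.04676442e-01,
         7.11702604e+02],
       [ 1.38085603e-02,  7.49395692e-01,  6.61978414e-01,
         7.44086784e+02],
       [ 0.00000000e+00,  0.00000000e+00,  0.00000000e+00,
         1.00000000e+00]])}
{'clock': 0.1, 'joints': array([-1.43298295e+00,  2.76528931e-01,  1.50597923e+00,  3.23919996e-05,
        1.36067473e+00, -1.20994034e-01]), 'dq': array([-0.00068846, -0.00213367, -0.00292933, -0.00058403, -0.00125984,
       -0.00138003]), 'effort': array([ 1.42551191e-03, -4.05456698e+01, -2.37779438e+01,  7.03143608e-02,
        2.98679096e-02, -4.79649088e-05]), 'tcp_pos': array([ 147.1033633 , -555.37911216,  215.70370306]), 'eef_rot': array([[ 9.66697639e-01,  2.55921160e-01, -1.87083966e-04],
       [ 2.55921130e-01, -9.66696374e-01,  1.57951375e-03],
       [ 2.23377598e-04, -1.57479095e-03, -9.99998735e-01]]), 'ft_force': array([-0.01429472,  0.36251544,  0.3040854 ]), 'torque': array([-0.01747423,  0.00499216,  0.02019801]), 'grip_force': 0.0, 'gripper_width': 93.94251387550767}
```

View pics/top0.png

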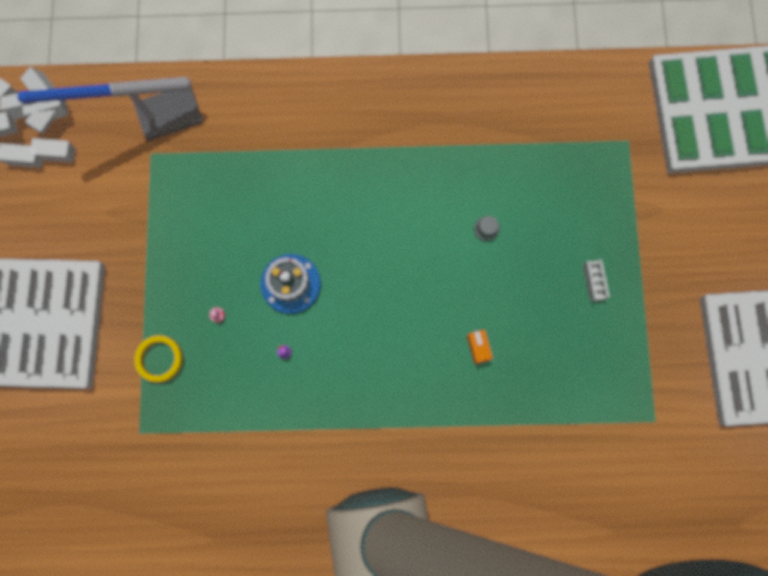

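View pics/side0.png

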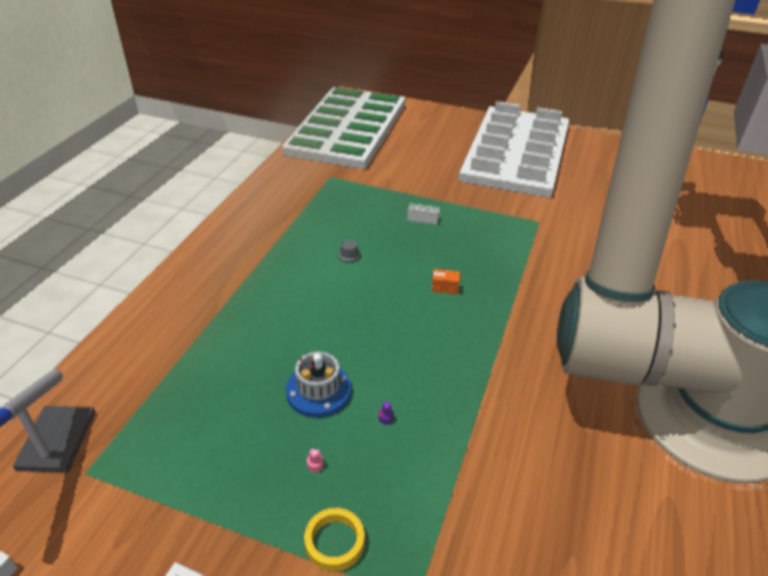

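The top view shows the chuck at about (193,189) native pixels and the orange knob at about (320,231). Three things look like the switch: aluminium in the chuck (190,184), pink (145,210) and purple (189,235). The one in the chuck is aluminium, so it fits. I'll confirm with an enlarged crop.

Run:
```python
from h import *
t=robot.capture('top')[:,:,::-1]; s=robot.capture('side')[:,:,::-1]
c=[t[164:214,168:218],t[206:256,295:345],s[225:275,187:237],s[165:215,272:322]]
c=[cv2.resize(np.ascontiguousarray(x),(390,290) if 0 else (300,300),interpolation=cv2.INTER_CUBIC) for x in c]
cv2.imwrite('pics/m1.png',np.vstack([np.hstack(c[:2]),np.hstack(c[2:])]))
hsv=cv2.cvtColor(t,cv2.COLOR_BGR2HSV)
m=cv2.inRange(hsv,(100,150,80),(125,255,255)); m[:164]=0;m[214:]=0;m[:,:168]=0;m[:,218:]=0
p=cv2.findNonZero(m); print('blue',cv2.fitEllipse(cv2.convexHull(p)))
```

```text
blue ((193.28273010253906, 188.89158630371094), (38.526123046875, 39.33418273925781), 67.51441192626953)
```

View pics/m1.png

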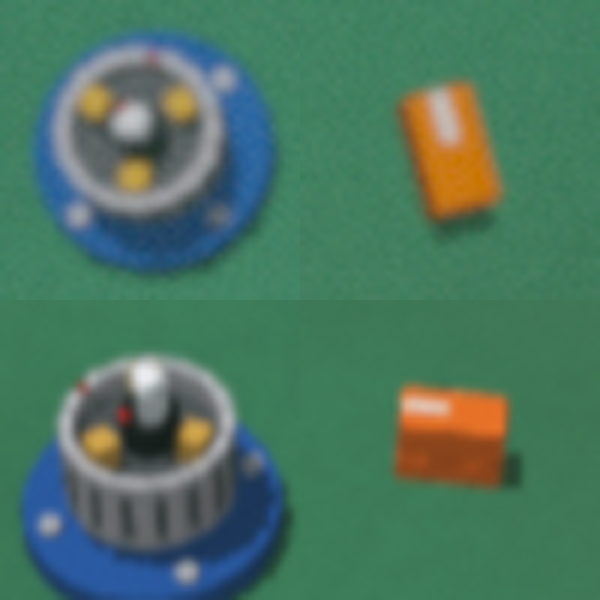

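The crop confirms the aluminium D-shaft in the chuck. Its red dash is near crop pixel (118,103) in the top view and (124,113) in the side view. The knob's white line runs from (447,143) to (437,86) in its crop.

Run:
```python
from h import *
T=lambda x,y,ox,oy:(ox+x/6-.42,oy+y/6-.42)
def P(s,n,u,v,z): 
    p=unproj(n,u,v,z); print(s,n,np.round(p,1)); return p
P('foot','top',193.28,188.9,12)
P('ring','top',*T(139,130,168,164),55)
P('shafttop','top',*T(132,120,168,164),78)
P('shafttop','side',*T(149,76,187,225),78)
P('ring','side',*T(147,123,187,225),55)
a=P('dash','top',*T(118,103,168,164),60)
b=P('dash','side',*T(124,113,187,225),60)
P('redmark ring','top',*T(152,57,168,164),55)
for q in ((102,97),(170,83),(200,195),(130,218),(147,143),(137,86)): P('knob','top',*T(*q,295,206),32)
for q in ((99,186-100),(207,97),(207,133),(98,125),(150,107),(102,106)): P('knob','side',*T(*q,272,165),32)
```

```text
foot top [548.5 161.1  12. ]
ring top [549.  160.9  55. ]
shafttop top [548.3 160.1  78. ]
shafttop side [550.2 159.9  78. ]
ring side [551.3 161.9  55. ]
dash top [558.7 168.2  60. ]
dash side [558.8 164.5  60. ]
redmark ring top [577.5 155.9  55. ]
knob top [ 460.2 -115.4   32. ]
knob top [ 464.9 -141.8   32. ]
knob top [ 421.6 -151.    32. ]
knob top [ 413.6 -123.9   32. ]
knob top [ 442.  -131.8   32. ]
knob top [ 464.1 -129.1   32. ]
knob side [ 469.6 -141.2   32. ]
knob side [ 423.5 -151.3   32. ]
knob side [ 417.1 -127.8   32. ]
knob side [ 462.3 -115.6   32. ]
knob side [ 444.8 -135.6   32. ]
knob side [ 464.4 -128.5   32. ]
```

Request:
step_arm --moves '[{"dx":0.0201,"dy":0.0358,"wz":2.76,"claw":-1},{"dx":0.0201,"dy":0.0358,"wz":2.76,"claw":-1},{"dx":0.0201,"dy":0.0358,"wz":2.76,"claw":-1},{"dx":0.0201,"dy":0.0358,"wz":2.76,"claw":-1},{"dx":0.0201,"dy":0.0358,"wz":2.76,"claw":-1},{"dx":0.0201,"dy":0.0358,"wz":2.76,"claw":-1},{"dx":0.0201,"dy":0.0358,"wz":2.76,"claw":-1},{"dx":0.0201,"dy":0.0358,"wz":2.76,"claw":-1},{"dx":0.0201,"dy":0.0358,"wz":2.76,"claw":-1},{"dx":0.0201,"dy":0.0358,"wz":2.76,"claw":-1},{"dx":0.0201,"dy":0.0358,"wz":2.76,"claw":-1},{"dx":0.0201,"dy":0.0358,"wz":2.76,"claw":-1},{"dx":0.0201,"dy":0.0358,"wz":2.76,"claw":-1},{"dx":0.0201,"dy":0.0358,"wz":2.76,"claw":-1},{"dx":0.0201,"dy":0.0358,"wz":2.76,"claw":-1},{"dx":0.0201,"dy":0.0358,"wz":2.76,"claw":-1},{"dx":0.0201,"dy":0.0358,"wz":2.76,"claw":-1},{"dx":0.0201,"dy":0.0358,"wz":2.76,"claw":-1},{"dx":0.0201,"dy":0.0358,"wz":2.76,"claw":-1},{"dx":0.0201,"dy":0.0358,"wz":2.76,"claw":-1}]'

```text
invalid input at $.moves[0]: expected keys wx, wy, wz, dx, dy, dz, claw
```

Request:
step_arm --moves '[{"claw":-1},{"claw":-1},{"claw":-1}]'

```text
invalid input at $.moves[0]: expected keys wx, wy, wz, dx, dy, dz, claw
```

Request:
step_arm --moves '[{"wx":0,"wy":0,"wz":2.76,"dx":0.0201,"dy":0.0358,"dz":0,"claw":-1},{"wx":0,"wy":0,"wz":2.76,"dx":0.0201,"dy":0.0358,"dz":0,"claw":-1},{"wx":0,"wy":0,"wz":2.76,"dx":0.0201,"dy":0.0358,"dz":0,"claw":-1},{"wx":0,"wy":0,"wz":2.76,"dx":0.0201,"dy":0.0358,"dz":0,"claw":-1},{"wx":0,"wy":0,"wz":2.76,"dx":0.0201,"dy":0.0358,"dz":0,"claw":-1},{"wx":0,"wy":0,"wz":2.76,"dx":0.0201,"dy":0.0358,"dz":0,"claw":-1},{"wx":0,"wy":0,"wz":2.76,"dx":0.0201,"dy":0.0358,"dz":0,"claw":-1},{"wx":0,"wy":0,"wz":2.76,"dx":0.0201,"dy":0.0358,"dz":0,"claw":-1},{"wx":0,"wy":0,"wz":2.76,"dx":0.0201,"dy":0.0358,"dz":0,"claw":-1},{"wx":0,"wy":0,"wz":2.76,"dx":0.0201,"dy":0.0358,"dz":0,"claw":-1},{"wx":0,"wy":0,"wz":2.76,"dx":0.0201,"dy":0.0358,"dz":0,"claw":-1},{"wx":0,"wy":0,"wz":2.76,"dx":0.0201,"dy":0.0358,"dz":0,"claw":-1},{"wx":0,"wy":0,"wz":2.76,"dx":0.0201,"dy":0.0358,"dz":0,"claw":-1},{"wx":0,"wy":0,"wz":2.76,"dx":0.0201,"dy":0.0358,"dz":0,"claw":-1},{"wx":0,"wy":0,"wz":2.76,"dx":0.0201,"dy":0.0358,"dz":0,"claw":-1},{"wx":0,"wy":0,"wz":2.76,"dx":0.0201,"dy":0.0358,"dz":0,"claw":-1},{"wx":0,"wy":0,"wz":2.76,"dx":0.0201,"dy":0.0358,"dz":0,"claw":-1},{"wx":0,"wy":0,"wz":2.76,"dx":0.0201,"dy":0.0358,"dz":0,"claw":-1},{"wx":0,"wy":0,"wz":2.76,"dx":0.0201,"dy":0.0358,"dz":0,"claw":-1},{"wx":0,"wy":0,"wz":2.76,"dx":0.0201,"dy":0.0358,"dz":0,"claw":-1}]'

```text
clock: 1.87
tcp_pos: [549.6, 162.2, 216.3]
eef_rot: [[0.339, 0.941, -0.0], [0.941, -0.339, -0.0], [-0.0, 0.0, -1.0]]
ft_force: [0.5, -1.5, 0.0]
gripper_width: 93.8
grip_force: 0.0
```

Request:
step_arm --moves '[{"wx":0,"wy":0,"wz":0,"dx":0,"dy":0,"dz":0,"claw":-1},{"wx":0,"wy":0,"wz":0,"dx":0,"dy":0,"dz":0,"claw":-1},{"wx":0,"wy":0,"wz":0,"dx":0,"dy":0,"dz":0,"claw":-1}]'

```text
clock: 2.12
tcp_pos: [548.5, 159.8, 215.9]
eef_rot: [[0.341, 0.94, -0.002], [0.94, -0.341, -0.001], [-0.002, -0.001, -1.0]]
ft_force: [-0.6, -0.7, 0.1]
gripper_width: 93.5
grip_force: 0.0
```

Request:
step_arm --moves '[{"wx":0,"wy":0,"wz":0,"dx":0,"dy":0,"dz":-0.03,"claw":-1},{"wx":0,"wy":0,"wz":0,"dx":0,"dy":0,"dz":-0.03,"claw":-1},{"wx":0,"wy":0,"wz":0,"dx":0,"dy":0,"dz":-0.03,"claw":-1},{"wx":0,"wy":0,"wz":0,"dx":0,"dy":0,"dz":-0.03,"claw":-1},{"wx":0,"wy":0,"wz":0,"dx":0,"dy":0,"dz":-0.02,"claw":-1},{"wx":0,"wy":0,"wz":0,"dx":0,"dy":0,"dz":-0.02,"claw":-1},{"wx":0,"wy":0,"wz":0,"dx":0,"dy":0,"dz":-0.01,"claw":-1},{"wx":0,"wy":0,"wz":0,"dx":0,"dy":0,"dz":-0.009,"claw":-1},{"wx":0,"wy":0,"wz":0,"dx":0,"dy":0,"dz":0,"claw":-1},{"wx":0,"wy":0,"wz":0,"dx":0,"dy":0,"dz":0,"claw":0},{"wx":0,"wy":0,"wz":0,"dx":0,"dy":0,"dz":0,"claw":0.2},{"wx":0,"wy":0,"wz":0,"dx":0,"dy":0,"dz":0,"claw":0.3},{"wx":0,"wy":0,"wz":0,"dx":0,"dy":0,"dz":0,"claw":1},{"wx":0,"wy":0,"wz":0,"dx":0,"dy":0,"dz":0,"claw":1},{"wx":0,"wy":0,"wz":0,"dx":0,"dy":0,"dz":0,"claw":1},{"wx":0,"wy":0,"wz":0,"dx":0,"dy":0,"dz":0,"claw":1},{"wx":0,"wy":0,"wz":0,"dx":0,"dy":0,"dz":0,"claw":1}]'

```text
clock: 3.53
tcp_pos: [549.4, 160.3, 38.2]
eef_rot: [[0.341, 0.94, 0.001], [0.94, -0.341, 0.0], [0.001, 0.001, -1.0]]
ft_force: [-2.4, 0.9, 6.2]
gripper_width: 62.0
grip_force: 30.0
```

Run:
```python
from h import *
s=robot.get_state(); print({k:np.round(s[k],3) for k in ('tcp_pos','ft_force','torque','gripper_width','grip_force','joints')})
```

```text
{'tcp_pos': array([549.361, 160.35 ,  38.166]), 'ft_force': array([-2.394,  0.896,  6.205]), 'torque': array([0.045, 0.157, 0.104]), 'gripper_width': np.float64(61.996), 'grip_force': np.float64(30.001), 'joints': array([0.162, 0.425, 1.764, 0.   , 0.952, 0.511])}
```

Request:
step_arm --moves '[{"wx":0,"wy":0,"wz":-4,"dx":0,"dy":0,"dz":0,"claw":1},{"wx":0,"wy":0,"wz":-4,"dx":0,"dy":0,"dz":0,"claw":1},{"wx":0,"wy":0,"wz":-4,"dx":0,"dy":0,"dz":0,"claw":1},{"wx":0,"wy":0,"wz":-4,"dx":0,"dy":0,"dz":0,"claw":1},{"wx":0,"wy":0,"wz":-4,"dx":0,"dy":0,"dz":0,"claw":1},{"wx":0,"wy":0,"wz":-4,"dx":0,"dy":0,"dz":0,"claw":1},{"wx":0,"wy":0,"wz":-4,"dx":0,"dy":0,"dz":0,"claw":1},{"wx":0,"wy":0,"wz":-4,"dx":0,"dy":0,"dz":0,"claw":1},{"wx":0,"wy":0,"wz":-4,"dx":0,"dy":0,"dz":0,"claw":1},{"wx":0,"wy":0,"wz":-4,"dx":0,"dy":0,"dz":0,"claw":1},{"wx":0,"wy":0,"wz":-4,"dx":0,"dy":0,"dz":0,"claw":1},{"wx":0,"wy":0,"wz":-4,"dx":0,"dy":0,"dz":0,"claw":1},{"wx":0,"wy":0,"wz":-4,"dx":0,"dy":0,"dz":0,"claw":1},{"wx":0,"wy":0,"wz":-4,"dx":0,"dy":0,"dz":0,"claw":1},{"wx":0,"wy":0,"wz":0,"dx":0,"dy":0,"dz":0,"claw":1}]'

```text
clock: 4.78
tcp_pos: [547.8, 162.0, 38.1]
eef_rot: [[0.971, 0.24, -0.002], [0.24, -0.971, 0.003], [-0.001, -0.003, -1.0]]
ft_force: [-5.0, 6.1, 8.2]
gripper_width: 62.0
grip_force: 30.0
```

Run:
```python
from h import *
s=robot.get_state(); print({k:np.round(s[k],3) for k in ('tcp_pos','ft_force','torque','gripper_width','grip_force','joints')})
```

```text
{'tcp_pos': array([547.825, 162.015,  38.146]), 'ft_force': array([-5.003,  6.052,  8.208]), 'torque': array([ 0.381,  0.612, -0.217]), 'gripper_width': np.float64(61.967), 'grip_force': np.float64(30.013), 'joints': array([0.164, 0.424, 1.764, 0.004, 0.954, 1.491])}
```

Request:
step_arm --moves '[{"wx":0,"wy":0,"wz":-4,"dx":0,"dy":0,"dz":0,"claw":1},{"wx":0,"wy":0,"wz":-4,"dx":0,"dy":0,"dz":0,"claw":1},{"wx":0,"wy":0,"wz":-3,"dx":0,"dy":0,"dz":0,"claw":1}]'

```text
clock: 5.03
tcp_pos: [547.1, 162.4, 38.0]
eef_rot: [[0.999, 0.052, -0.003], [0.052, -0.999, 0.003], [-0.003, -0.003, -1.0]]
ft_force: [-6.1, 7.3, 8.9]
gripper_width: 62.4
grip_force: 30.0
```

Run:
```python
from h import *
s=robot.get_state(); print({k:np.round(s[k],3) for k in ('ft_force','torque','gripper_width','joints')})
```

```text
{'ft_force': array([-6.125,  7.315,  8.857]), 'torque': array([1.371, 1.349, 1.465]), 'gripper_width': np.float64(62.421), 'joints': array([0.164, 0.424, 1.765, 0.004, 0.955, 1.681])}
```

Request:
step_arm --moves '[{"wx":0,"wy":0,"wz":-3,"dx":0,"dy":0,"dz":0,"claw":1},{"wx":0,"wy":0,"wz":-3,"dx":0,"dy":0,"dz":0,"claw":1},{"wx":0,"wy":0,"wz":0,"dx":0,"dy":0,"dz":0,"claw":1}]'

```text
clock: 5.28
tcp_pos: [546.3, 162.8, 38.0]
eef_rot: [[0.999, -0.053, -0.005], [-0.053, -0.999, 0.004], [-0.005, -0.003, -1.0]]
ft_force: [-6.4, 7.0, 8.8]
gripper_width: 62.0
grip_force: 30.0
```

Run:
```python
from h import *
s=robot.get_state(); print({k:np.round(s[k],3) for k in ('tcp_pos','eef_rot','ft_force','torque','gripper_width','joints')})
```

```text
{'tcp_pos': array([546.314, 162.796,  37.995]), 'eef_rot': array([[ 0.999, -0.053, -0.005],
       [-0.053, -0.999,  0.004],
       [-0.005, -0.003, -1.   ]]), 'ft_force': array([-6.412,  6.997,  8.836]), 'torque': array([1.282, 1.08 , 0.453]), 'gripper_width': np.float64(62.023), 'joints': array([0.165, 0.424, 1.765, 0.005, 0.956, 1.785])}
```

Request:
step_arm --moves '[{"wx":0,"wy":0,"wz":-3,"dx":0,"dy":0,"dz":0,"claw":1},{"wx":0,"wy":0,"wz":-3,"dx":0,"dy":0,"dz":0,"claw":1}]'

```text
clock: 5.45
tcp_pos: [546.8, 163.1, 38.0]
eef_rot: [[0.988, -0.157, -0.004], [-0.157, -0.988, 0.004], [-0.004, -0.004, -1.0]]
ft_force: [-5.7, 8.9, 8.9]
gripper_width: 62.0
grip_force: 29.9
```

Run:
```python
from h import *
s=robot.get_state(); print({k:np.round(s[k],3) for k in ('tcp_pos','ft_force','torque','gripper_width','joints')})
```

```text
{'tcp_pos': array([546.832, 163.139,  37.968]), 'ft_force': array([-5.719,  8.853,  8.934]), 'torque': array([1.69 , 0.941, 0.914]), 'gripper_width': np.float64(62.01), 'joints': array([0.165, 0.424, 1.765, 0.006, 0.955, 1.89 ])}
```

Request:
step_arm --moves '[{"wx":0,"wy":0,"wz":-3,"dx":0,"dy":0,"dz":0,"claw":1},{"wx":0,"wy":0,"wz":-3,"dx":0,"dy":0,"dz":0,"claw":1}]'

```text
clock: 5.62
tcp_pos: [547.7, 163.2, 38.0]
eef_rot: [[0.966, -0.257, -0.002], [-0.257, -0.966, 0.004], [-0.003, -0.004, -1.0]]
ft_force: [-0.5, 8.4, 4.9]
gripper_width: 62.2
grip_force: 30.0
```

Run:
```python
from h import *
s=robot.get_state(); print({k:np.round(s[k],3) for k in ('tcp_pos','ft_force','torque','gripper_width','joints')})
```

```text
{'tcp_pos': array([547.694, 163.234,  38.021]), 'ft_force': array([-0.472,  8.405,  4.884]), 'torque': array([1.707, 0.418, 1.529]), 'gripper_width': np.float64(62.168), 'joints': array([0.165, 0.424, 1.765, 0.005, 0.954, 1.993])}
```

Request:
step_arm --moves '[{"wx":0,"wy":0,"wz":-3,"dx":0,"dy":0,"dz":0,"claw":1},{"wx":0,"wy":0,"wz":-3,"dx":0,"dy":0,"dz":0,"claw":1},{"wx":0,"wy":0,"wz":-3,"dx":0,"dy":0,"dz":0,"claw":1},{"wx":0,"wy":0,"wz":0,"dx":0,"dy":0,"dz":0,"claw":1}]'

```text
clock: 5.95
tcp_pos: [549.2, 163.0, 38.1]
eef_rot: [[0.914, -0.407, 0.001], [-0.407, -0.914, 0.004], [-0.001, -0.004, -1.0]]
ft_force: [-2.0, 8.7, 4.6]
gripper_width: 62.2
grip_force: 30.0
```

Run:
```python
from h import *
s=robot.get_state(); print({k:np.round(s[k],3) for k in ('tcp_pos','ft_force','torque','gripper_width','joints')})
```

```text
{'tcp_pos': array([549.167, 163.042,  38.127]), 'ft_force': array([-2.042,  8.719,  4.638]), 'torque': array([1.34 , 0.302, 0.503]), 'gripper_width': np.float64(62.225), 'joints': array([0.165, 0.425, 1.764, 0.005, 0.952, 2.151])}
```

Request:
step_arm --moves '[{"wx":0,"wy":0,"wz":0,"dx":0,"dy":0,"dz":0,"claw":-1},{"wx":0,"wy":0,"wz":0,"dx":0,"dy":0,"dz":0,"claw":-1},{"wx":0,"wy":0,"wz":0,"dx":0,"dy":0,"dz":0,"claw":-1},{"wx":0,"wy":0,"wz":0,"dx":0,"dy":0,"dz":0,"claw":-1},{"wx":0,"wy":0,"wz":0,"dx":0,"dy":0,"dz":0.03,"claw":-1},{"wx":0,"wy":0,"wz":0,"dx":0,"dy":0,"dz":0.04,"claw":-1},{"wx":0,"wy":0,"wz":0,"dx":0,"dy":0,"dz":0.04,"claw":-1},{"wx":0,"wy":0,"wz":3,"dx":-0.011,"dy":-0.03,"dz":0.02,"claw":-1},{"wx":0,"wy":0,"wz":3,"dx":-0.011,"dy":-0.03,"dz":0,"claw":-1},{"wx":0,"wy":0,"wz":3,"dx":-0.011,"dy":-0.03,"dz":0,"claw":-1},{"wx":0,"wy":0,"wz":3,"dx":-0.011,"dy":-0.03,"dz":0,"claw":-1},{"wx":0,"wy":0,"wz":3,"dx":-0.011,"dy":-0.03,"dz":0,"claw":-1},{"wx":0,"wy":0,"wz":3,"dx":-0.011,"dy":-0.03,"dz":0,"claw":-1},{"wx":0,"wy":0,"wz":3,"dx":-0.011,"dy":-0.03,"dz":0,"claw":-1}]'

```text
clock: 7.12
tcp_pos: [471.2, -51.5, 167.4]
eef_rot: [[0.999, -0.049, -0.0], [-0.049, -0.999, -0.001], [-0.0, 0.001, -1.0]]
ft_force: [0.8, -0.5, -0.5]
gripper_width: 93.9
grip_force: 0.0
```

Run:
```python
from h import *
def avg(n,k=6): return np.mean([robot.capture(n)[:,:,::-1].astype(float) for _ in range(k)],0).astype(np.uint8)
t=avg('top'); s=avg('side')
c=[t[166:206,171:211],t[206:256,295:345],s[225:265,187:227],s[165:215,272:322]]
c=[cv2.resize(np.ascontiguousarray(x),(300,300),interpolation=cv2.INTER_CUBIC) for x in c]
cv2.imwrite('pics/m2.png',np.vstack([np.hstack(c[:2]),np.hstack(c[2:])]))
```

```text
(no output)
```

View pics/m2.png

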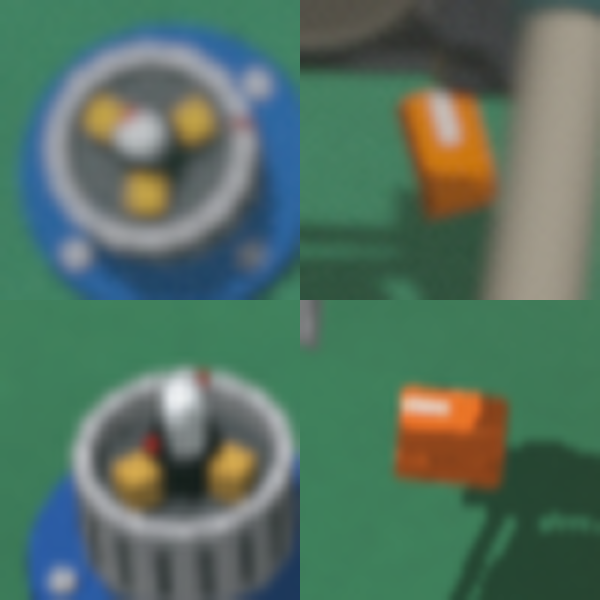

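The jaws have closed in. The ring mark is now at crop (243,125) in the top view, and the dash is at (130,112) in the top view and (152,145) in the side view. Next I'll compute angles.

Run:
```python
from h import *
T=lambda x,y,ox,oy:(ox+x/7.5-.43,oy+y/7.5-.43)
def P(s,n,u,v,z): 
    p=unproj(n,u,v,z); print(s,n,np.round(p,1)); return p
P('ring','top',*T(150,146,171,166),55)
P('mark','top',*T(243,125,171,166),55)
P('mark','side',*T(203,78,187,225),55)
P('ring','side',*T(185,150,187,225),55)
P('dash','top',*T(130,112,171,166),60)
P('dash','side',*T(152,145,187,225),60)
P('shaft','top',*T(139,130,171,166),78)
P('shaft','side',*T(183,97,187,225),78)
# projected dashes/shaft top for candidate yaw
for a in (0,15,30,45,60):
    r=np.radians(a); 
    for n,o in(('top',(171,166)),('side',(187,225))):
        q=[(np.array(proj(n,p))-o+.43)*7.5 for p in ((549.5+8.5*np.cos(r),161+8.5*np.sin(r),60),(549.5,161,78))]
        print(a,n,np.round(q,0).tolist())
for n,o in(('top',(171,166)),('side',(187,225))):
  for a in (60,180,300):
    pass
```

```text
ring top [549.5 161.3  55. ]
mark top [555.3 132.7  55. ]
mark side [558.5 132.9  55. ]
ring side [551.6 160.4  55. ]
dash top [559.2 166.7  60. ]
dash side [559.  166.1  60. ]
shaft top [549.9 161.2  78. ]
shaft side [550.8 160.9  78. ]
0 top [[149.0, 115.0], [140.0, 131.0]]
0 side [[163.0, 134.0], [187.0, 98.0]]
15 top [[141.0, 117.0], [140.0, 131.0]]
15 side [[161.0, 139.0], [187.0, 98.0]]
30 top [[135.0, 119.0], [140.0, 131.0]]
30 side [[160.0, 145.0], [187.0, 98.0]]
45 top [[129.0, 124.0], [140.0, 131.0]]
45 side [[162.0, 151.0], [187.0, 98.0]]
60 top [[125.0, 130.0], [140.0, 131.0]]
60 side [[165.0, 156.0], [187.0, 98.0]]
```

Request:
step_arm --moves '[{"wx":0,"wy":0,"wz":4,"dx":-0.0075,"dy":-0.02,"dz":-0.01,"claw":-1},{"wx":0,"wy":0,"wz":4,"dx":-0.0075,"dy":-0.02,"dz":-0.01,"claw":-1},{"wx":0,"wy":0,"wz":4,"dx":-0.0075,"dy":-0.02,"dz":-0.01,"claw":-1},{"wx":0,"wy":0,"wz":3.5,"dx":-0.0075,"dy":-0.022,"dz":-0.01,"claw":-1},{"wx":0,"wy":0,"wz":0,"dx":0,"dy":0,"dz":-0.03,"claw":-1},{"wx":0,"wy":0,"wz":0,"dx":0,"dy":0,"dz":-0.03,"claw":-1},{"wx":0,"wy":0,"wz":0,"dx":0,"dy":0,"dz":0,"claw":-1},{"wx":0,"wy":0,"wz":0,"dx":0,"dy":0,"dz":0,"claw":-1},{"wx":0,"wy":0,"wz":0,"dx":0,"dy":0,"dz":0,"claw":-1},{"wx":0,"wy":0,"wz":0,"dx":0,"dy":0,"dz":0,"claw":-1}]'

```text
clock: 8.55
tcp_pos: [443.7, -132.2, 69.1]
eef_rot: [[0.976, 0.218, 0.003], [0.218, -0.976, -0.001], [0.003, 0.002, -1.0]]
ft_force: [0.6, 0.6, 0.1]
gripper_width: 93.8
grip_force: 0.0
```

Request:
step_arm --moves '[{"wx":0,"wy":0,"wz":0,"dx":-0.0015,"dy":0,"dz":-0.02,"claw":-1},{"wx":0,"wy":0,"wz":0,"dx":0,"dy":0,"dz":-0.02,"claw":-1},{"wx":0,"wy":0,"wz":0,"dx":0,"dy":0,"dz":-0.013,"claw":-1},{"wx":0,"wy":0,"wz":0,"dx":0,"dy":0,"dz":0,"claw":-1},{"wx":0,"wy":0,"wz":0,"dx":0,"dy":0,"dz":0,"claw":0.2},{"wx":0,"wy":0,"wz":0,"dx":0,"dy":0,"dz":0,"claw":0.3},{"wx":0,"wy":0,"wz":0,"dx":0,"dy":0,"dz":0,"claw":0.4},{"wx":0,"wy":0,"wz":0,"dx":0,"dy":0,"dz":0,"claw":0.5},{"wx":0,"wy":0,"wz":0,"dx":0,"dy":0,"dz":0,"claw":1},{"wx":0,"wy":0,"wz":0,"dx":0,"dy":0,"dz":0,"claw":1},{"wx":0,"wy":0,"wz":0,"dx":0,"dy":0,"dz":0,"claw":1},{"wx":0,"wy":0,"wz":0,"dx":0,"dy":0,"dz":0,"claw":1},{"wx":0,"wy":0,"wz":0,"dx":0,"dy":0,"dz":0,"claw":1},{"wx":0,"wy":0,"wz":0,"dx":0,"dy":0,"dz":0,"claw":1}]'

```text
clock: 9.72
tcp_pos: [440.6, -131.9, 14.4]
eef_rot: [[0.976, 0.217, -0.0], [0.217, -0.976, -0.0], [-0.0, 0.0, -1.0]]
ft_force: [0.8, -0.4, 1.0]
gripper_width: 30.9
grip_force: 0.0
```

Request:
step_arm --moves '[{"wx":0,"wy":0,"wz":0,"dx":0,"dy":0,"dz":0,"claw":1},{"wx":0,"wy":0,"wz":0,"dx":0,"dy":0,"dz":0,"claw":1},{"wx":0,"wy":0,"wz":0,"dx":0,"dy":0,"dz":0,"claw":1},{"wx":0,"wy":0,"wz":0,"dx":0,"dy":0,"dz":0,"claw":1},{"wx":0,"wy":0,"wz":0,"dx":0,"dy":0,"dz":0,"claw":1}]'

```text
clock: 10.13
tcp_pos: [440.6, -131.9, 14.4]
eef_rot: [[0.976, 0.217, -0.0], [0.217, -0.976, 0.0], [-0.0, -0.0, -1.0]]
ft_force: [0.3, -1.3, 0.7]
gripper_width: 25.6
grip_force: 30.0
```

Request:
step_arm --moves '[{"wx":0,"wy":0,"wz":0,"dx":0,"dy":0,"dz":0.02,"claw":1},{"wx":0,"wy":0,"wz":0,"dx":0,"dy":0,"dz":0.04,"claw":1},{"wx":0,"wy":0,"wz":0,"dx":0,"dy":0,"dz":0.04,"claw":1},{"wx":0,"wy":0,"wz":1.45,"dx":0.0091,"dy":0.0245,"dz":0,"claw":1},{"wx":0,"wy":0,"wz":1.45,"dx":0.0091,"dy":0.0245,"dz":0,"claw":1},{"wx":0,"wy":0,"wz":1.45,"dx":0.0091,"dy":0.0245,"dz":0,"claw":1},{"wx":0,"wy":0,"wz":1.45,"dx":0.0091,"dy":0.0245,"dz":0,"claw":1},{"wx":0,"wy":0,"wz":1.45,"dx":0.0091,"dy":0.0245,"dz":0,"claw":1},{"wx":0,"wy":0,"wz":1.45,"dx":0.0091,"dy":0.0245,"dz":0,"claw":1},{"wx":0,"wy":0,"wz":1.45,"dx":0.0091,"dy":0.0245,"dz":0,"claw":1},{"wx":0,"wy":0,"wz":1.45,"dx":0.0091,"dy":0.0245,"dz":0,"claw":1},{"wx":0,"wy":0,"wz":1.45,"dx":0.0091,"dy":0.0245,"dz":0,"claw":1},{"wx":0,"wy":0,"wz":1.45,"dx":0.0091,"dy":0.0245,"dz":0,"claw":1},{"wx":0,"wy":0,"wz":1.45,"dx":0.0091,"dy":0.0245,"dz":0,"claw":1},{"wx":0,"wy":0,"wz":1.45,"dx":0.0091,"dy":0.0245,"dz":0,"claw":1},{"wx":0,"wy":0,"wz":0,"dx":0,"dy":0,"dz":0,"claw":1},{"wx":0,"wy":0,"wz":0,"dx":0,"dy":0,"dz":0,"claw":1},{"wx":0,"wy":0,"wz":0,"dx":0,"dy":0,"dz":0,"claw":1}]'

```text
clock: 11.63
tcp_pos: [549.1, 161.7, 114.1]
eef_rot: [[0.867, 0.499, -0.001], [0.499, -0.867, -0.001], [-0.002, 0.0, -1.0]]
ft_force: [-0.0, 0.1, -0.6]
gripper_width: 25.8
grip_force: 30.0
```

Run:
```python
from h import *
def avg(n,k=5): return np.mean([robot.capture(n)[:,:,::-1].astype(float) for _ in range(k)],0).astype(np.uint8)
s=avg('side'); print(np.round(robot.get_state()['tcp_pos'],1))
c=s[195:270,170:255]; cv2.imwrite('pics/m3.png',cv2.resize(np.ascontiguousarray(c),None,fx=8,fy=8,interpolation=cv2.INTER_CUBIC))
```

```text
[549.6 161.2 114.6]
```

View pics/m3.png

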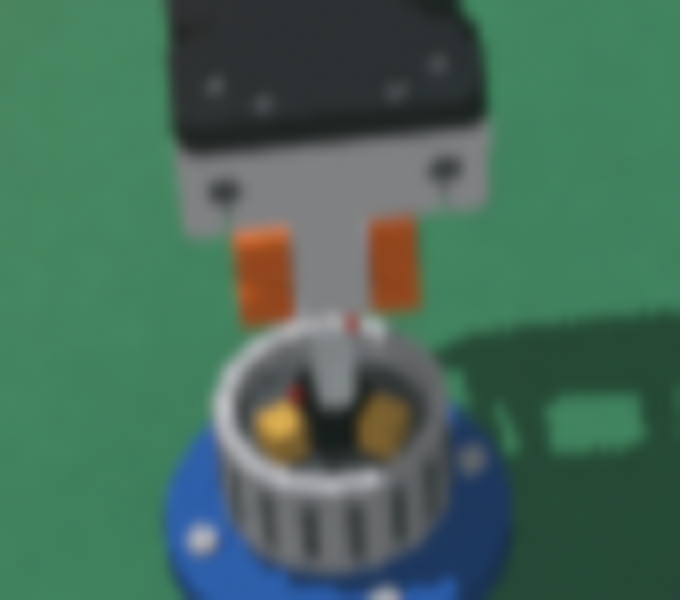

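The picture shows the knob on both sides of the finger. The lower corners of its near face are at about (247,326) and (420,308) in the crop. I'll compare those with the model to get the offset along the bar.

Run:
```python
from h import *
R=np.array([[.867,-.499],[.499,.867]])
t=np.array([549.6,161.2])
def q(lx,ly,z):
    w=t+R@[lx,ly]; return np.round((np.array(proj('side',(*w,z)))-(170,195)+.44)*8,0)
for o in (-2,0,2): print(o,[q(s*23+o,13,z).tolist() for s in(1,-1) for z in (100.2,132.2)])
print('finger',[q(s*8,d,103.6).tolist() for d in (13,25) for s in (1,-1)])
print('chuck ring centre',np.round((np.array(proj('side',(550.1,162.6,55)))-(170,195)+.44)*8), 'shaft top',np.round((np.array(proj('side',(550.1,162.6,78)))-(170,195)+.44)*8))
```

```text
-2 [[253.0, 332.0], [245.0, 244.0], [432.0, 313.0], [429.0, 225.0]]
0 [[245.0, 333.0], [237.0, 245.0], [425.0, 314.0], [421.0, 226.0]]
2 [[238.0, 334.0], [229.0, 246.0], [417.0, 314.0], [413.0, 227.0]]
finger [[303.0, 318.0], [366.0, 311.0], [308.0, 352.0], [371.0, 345.0]]
chuck ring centre [335. 407.] shaft top [331. 349.]
```

Request:
step_arm --moves '[{"wx":0,"wy":0,"wz":0,"dx":0.0005,"dy":0.0014,"dz":-0.01,"claw":1},{"wx":0,"wy":0,"wz":0,"dx":0,"dy":0,"dz":-0.006,"claw":1},{"wx":0,"wy":0,"wz":0,"dx":0,"dy":0,"dz":-0.003,"claw":1},{"wx":0,"wy":0,"wz":0,"dx":0,"dy":0,"dz":0,"claw":1},{"wx":0,"wy":0,"wz":0,"dx":0,"dy":0,"dz":0,"claw":1},{"wx":0,"wy":0,"wz":0,"dx":0,"dy":0,"dz":0,"claw":1}]'

```text
clock: 12.38
tcp_pos: [550.5, 163.5, 95.5]
eef_rot: [[0.867, 0.499, 0.0], [0.499, -0.867, -0.0], [0.0, 0.0, -1.0]]
ft_force: [0.3, 0.1, 0.0]
gripper_width: 25.8
grip_force: 30.0
```

Request:
step_arm --moves '[{"wx":0,"wy":0,"wz":0,"dx":0,"dy":0,"dz":-0.001,"claw":1},{"wx":0,"wy":0,"wz":0,"dx":0,"dy":0,"dz":-0.001,"claw":1},{"wx":0,"wy":0,"wz":0,"dx":0,"dy":0,"dz":-0.001,"claw":1},{"wx":0,"wy":0,"wz":0,"dx":0,"dy":0,"dz":-0.001,"claw":1},{"wx":0,"wy":0,"wz":0,"dx":0,"dy":0,"dz":0,"claw":1}]'

```text
clock: 12.8
tcp_pos: [550.2, 163.5, 91.3]
eef_rot: [[0.867, 0.499, -0.0], [0.499, -0.867, -0.0], [-0.0, -0.0, -1.0]]
ft_force: [-0.4, -0.3, -0.2]
gripper_width: 26.0
grip_force: 30.0
```

Request:
step_arm --moves '[{"wx":0,"wy":0,"wz":0,"dx":0,"dy":-0.0008,"dz":-0.0005,"claw":1},{"wx":0,"wy":0,"wz":0,"dx":0,"dy":0,"dz":-0.001,"claw":1},{"wx":0,"wy":0,"wz":0,"dx":0,"dy":0,"dz":-0.001,"claw":1},{"wx":0,"wy":0,"wz":0,"dx":0,"dy":0,"dz":0,"claw":1}]'

```text
clock: 13.13
tcp_pos: [550.2, 162.7, 88.7]
eef_rot: [[0.867, 0.499, -0.0], [0.499, -0.867, -0.0], [-0.0, -0.0, -1.0]]
ft_force: [-0.6, -0.4, 0.5]
gripper_width: 26.0
grip_force: 30.0
```

Request:
step_arm --moves '[{"wx":0,"wy":0,"wz":0,"dx":0,"dy":0,"dz":-0.001,"claw":1},{"wx":0,"wy":0,"wz":0,"dx":0,"dy":0,"dz":-0.001,"claw":1},{"wx":0,"wy":0,"wz":0,"dx":0,"dy":0,"dz":0,"claw":1}]'

```text
clock: 13.38
tcp_pos: [550.2, 162.7, 86.8]
eef_rot: [[0.867, 0.499, -0.0], [0.499, -0.867, -0.0], [-0.0, -0.0, -1.0]]
ft_force: [-0.7, 0.4, -0.4]
gripper_width: 26.3
grip_force: 30.0
```

Request:
step_arm --moves '[{"wx":0,"wy":0,"wz":0,"dx":0,"dy":0,"dz":-0.001,"claw":1},{"wx":0,"wy":0,"wz":0,"dx":0,"dy":0,"dz":-0.001,"claw":1},{"wx":0,"wy":0,"wz":0,"dx":0,"dy":0,"dz":-0.001,"claw":1},{"wx":0,"wy":0,"wz":0,"dx":0,"dy":0,"dz":-0.001,"claw":1},{"wx":0,"wy":0,"wz":0,"dx":0,"dy":0,"dz":0,"claw":1}]'

```text
clock: 13.8
tcp_pos: [550.2, 162.7, 82.7]
eef_rot: [[0.867, 0.499, -0.0], [0.499, -0.867, -0.0], [-0.0, -0.0, -1.0]]
ft_force: [-0.7, -0.3, -0.1]
gripper_width: 26.0
grip_force: 30.0
```

Request:
step_arm --moves '[{"wx":0,"wy":0,"wz":0,"dx":0,"dy":0,"dz":-0.001,"claw":1},{"wx":0,"wy":0,"wz":0,"dx":0,"dy":0,"dz":-0.001,"claw":1},{"wx":0,"wy":0,"wz":0,"dx":0,"dy":0,"dz":-0.0005,"claw":1},{"wx":0,"wy":0,"wz":0,"dx":0,"dy":0,"dz":0,"claw":1},{"wx":0,"wy":0,"wz":0,"dx":0,"dy":0,"dz":0,"claw":1}]'

```text
clock: 14.22
tcp_pos: [550.4, 162.7, 80.5]
eef_rot: [[0.867, 0.499, 0.0], [0.499, -0.867, -0.0], [0.0, 0.0, -1.0]]
ft_force: [-0.0, 0.4, -0.1]
gripper_width: 25.7
grip_force: 30.0
```

Request:
step_arm --moves '[{"wx":0,"wy":0,"wz":0,"dx":0,"dy":0,"dz":-0.001,"claw":1},{"wx":0,"wy":0,"wz":0,"dx":0,"dy":0,"dz":-0.0005,"claw":1},{"wx":0,"wy":0,"wz":0,"dx":0,"dy":0,"dz":-0.0005,"claw":1},{"wx":0,"wy":0,"wz":0,"dx":0,"dy":0,"dz":0,"claw":1},{"wx":0,"wy":0,"wz":0,"dx":0,"dy":0,"dz":0,"claw":1}]'

```text
clock: 14.63
tcp_pos: [550.5, 162.7, 78.9]
eef_rot: [[0.867, 0.499, 0.001], [0.499, -0.867, -0.0], [0.0, 0.0, -1.0]]
ft_force: [-1.2, 0.4, 4.5]
gripper_width: 25.6
grip_force: 30.0
```

Request:
step_arm --moves '[{"wx":0,"wy":0,"wz":0,"dx":0,"dy":0,"dz":-0.001,"claw":1},{"wx":0,"wy":0,"wz":0,"dx":0,"dy":0,"dz":-0.0005,"claw":1},{"wx":0,"wy":0,"wz":0,"dx":0,"dy":0,"dz":0,"claw":1},{"wx":0,"wy":0,"wz":0,"dx":0,"dy":0,"dz":0,"claw":1}]'

```text
clock: 14.97
tcp_pos: [550.5, 162.7, 77.6]
eef_rot: [[0.867, 0.499, 0.001], [0.499, -0.867, 0.0], [0.001, 0.0, -1.0]]
ft_force: [-1.5, -0.6, 6.5]
gripper_width: 25.8
grip_force: 30.0
```

Request:
step_arm --moves '[{"wx":0,"wy":0,"wz":0,"dx":0,"dy":0,"dz":-0.001,"claw":1},{"wx":0,"wy":0,"wz":0,"dx":0,"dy":0,"dz":-0.001,"claw":1},{"wx":0,"wy":0,"wz":0,"dx":0,"dy":0,"dz":0,"claw":1},{"wx":0,"wy":0,"wz":0,"dx":0,"dy":0,"dz":0,"claw":1},{"wx":0,"wy":0,"wz":0,"dx":0,"dy":0,"dz":0,"claw":1},{"wx":0,"wy":0,"wz":0,"dx":0,"dy":0,"dz":0,"claw":1}]'

```text
clock: 15.47
tcp_pos: [550.5, 162.7, 76.0]
eef_rot: [[0.867, 0.499, 0.001], [0.499, -0.867, 0.0], [0.001, 0.0, -1.0]]
ft_force: [-2.9, -0.5, 8.7]
gripper_width: 25.5
grip_force: 30.0
```

Run:
```python
from h import *
F=[]
for _ in range(6):
    im=robot.capture('side'); s=robot.get_state(); F.append([*s['ft_force'],s['tcp_pos'][2]])
print(np.round(np.mean(F,0),2),np.round(np.std(F,0),2))
c=im[195:270,170:255,::-1]; cv2.imwrite('pics/m4.png',cv2.resize(np.ascontiguousarray(c),None,fx=8,fy=8,interpolation=cv2.INTER_CUBIC))
```

```text
[-2.11 -0.78  9.26 76.01] [0.44 0.74 0.57 0.01]
```

View pics/m4.png

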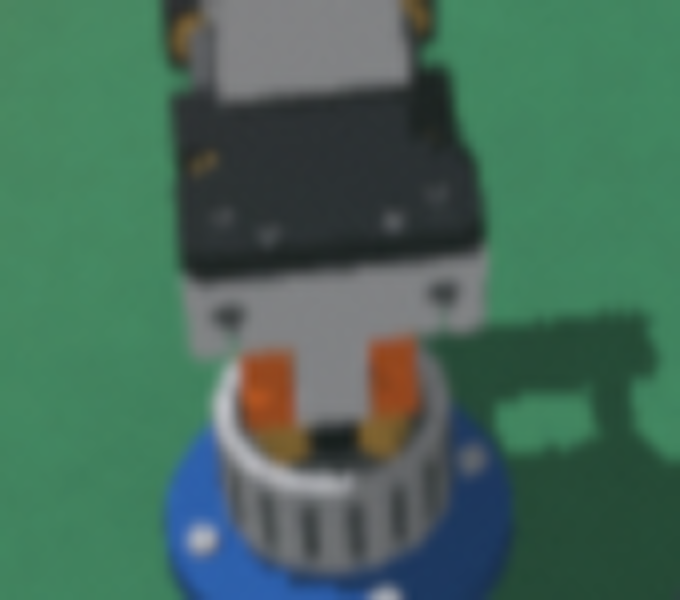

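The knob is down on the shaft between the jaws. The press is 9.2 N, which matches about 4 mm of shaft travel. Handing in.

```bash
python3 -c "
from bench import robot
print(robot.hand_in())"
```

```text
the job is handed in; nothing more can be done
None
```

I handed the job in with the chuck closed on the switch and the knob seated, gripped and pressed in about 4 mm at about 9 N; the sleeve was turned until the grip slipped, which I took as its stop, and hand-in returned no verdict.

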